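Fit the selector lever to the switch's splined shaft and turn it to the red stop

ROBOT

A 6-joint arm with a two-finger parallel gripper is mounted at the origin on the work surface; the furniture and walls round the work are solid. World frame = base frame: x ahead of the robot, y to its left, z up, the work surface at z = 0. Lengths are in m, angles in degrees, forces in N, time in s.
With the tool pointing down it reaches from about 0.25 to 0.725 m from the base axis. Payload 9.7 kg.
Tool frame: the origin (TCP) lies midway between the tips of the shut fingers; the grasp point (between the pads) lies 19 mm behind it; z points along the fingers, y is the line along which they close (so a half turn about z gives the same grasp; the last joint's range is limited). The gripper opens to 85 mm and grips with 20 to 120 N. Pads are 22 mm wide; open, the fingers measure 114 mm over their backs; the gripper's body (76 mm by 85 mm) begins 54 mm behind the grasp point. The pads swing forward as they close: fully open they stand 13 mm farther back than shut.
Start: joints at [71.161, 4.979, 10.078, 95.1, 0, 90], TCP at [0.178, 0.521, 0.231] pointing down, gripper open.
Joint ranges: [-179.16, 179.16], [-48.56, 103.87], [-65.8, 70.77], [-126.05, 130.52], [-82.76, 87.17], [-180, 180]. Speed limits (degrees/s): [127.2, 127.2, 147.25, 180, 180, 180].

INTERFACE

Orientations are given as [roll, pitch, yaw] about the fixed x, y, z axes, in that order (R = Rz(yaw) Ry(pitch) Rx(roll)).
In Python, from workcell import bot gives the robot as it stands.
- The arm moves only by the shell command python3 -m crank 'ROWS' [FORCE]. ROWS is JSON, a list of rows, each an object with "gripper": the finger opening in mm, from 0 to 85.4; "travel": the shift along the tool's x, y, z in mm, a list of three; "twist": the turn, a rotation vector about the tool's x, y, z in rad, a list of three. In form: [{"gripper": gripper, "travel": [tx, ty, tz], "twist": [rx, ry, rz]}, ...]. A call has 1 to 12 rows; each row shifts and turns the commanded pose from where the row before left it, along the tool's axes as they then stand; what a row does not reach is not made up. A row lasts 1/8 s, in which the tool goes at most 62.5 mm and 10.7 degrees, less where a joint would pass 70% of its speed; a pose out of reach is approached as far as the arm can. A call is refused whole if a number of a shift passes 62.5 or a number of a turn 0.188, either way. A call with a gripper value outside its range is refused whole. The fingers move at their own pace and stop on an object; FORCE is the grip in N (left out, the last holds). Time passes only in rows, so rows that do not move let the fingers close. It gives the time, the measured TCP pose, the force, the opening and the grip force at its end, in the units of the state.
- bot.get_obs(): the state, without advancing time (a new reading comes with each control period).
- bot.camera(name): name is "side" or "top" or "wrist"; returns the picture (400x640x3 uint8, red, green, blue); there is no depth.
- bot.calibration(name): a dict with "vfov" (degrees; the focal length in pixels is half the picture's height over the tangent of half this angle, whatever the lens; pixels are square), "cx", "cy" (the principal point, pixels), "camera_from_world" (4x4, takes a point from world to camera coordinates). Camera axes: x right, y down, z forward; pixel columns grow to the right and rows downward; lengths in m; the calibration is good to about 2 mm. The wrist camera is an equidistant fisheye: a pixel r from the principal point sees the ray r / f radians off the axis. A picture is of the moment at which its call begins: read the wrist's pose just before it. calibration takes no time and is no camera call; for the wrist camera it gives the pose at the moment of the call.
- bot.job_done(): hands the job in; it is judged then, once.
The state is a dict: "time": time; "q": joint angles; "qd": joint speeds; "joint_efforts": joint torques, N m; "ee_pos": TCP position; "tcp_rot": TCP orientation; "wrist_force": force on the tool from outside, world axes, zero at the start; "torque": the same for the moment, N m; "opening": finger opening in m; "grasp_force": force on a finger pad.
Only numpy, scipy, OpenCV 4.12 (cv2) and the standard library are available. Lean on these libraries where they do the work, as an engineer would, in place of code of your own. Each camera call takes 0.05 s, during which the arm holds its last target. There are 200 camera calls.

TASK

Pick up the blue selector lever, feel for the position in which its splined bore matches the switch's shaft, and push it gently fully home on the shaft, right side up. Then turn the shaft clockwise with the lever to its end stop at the red mark, without forcing it, and let go. Leave the other things where they are.

Things in the scene. Friction and masses are not known exactly. Their poses are not given: they have to be found in the camera images.
- lever_hub (a point): Centre, half-way up, of the loose blue lever's hub: a 38 x 38 mm block 30 mm high, bored through upright; grasp across the flats facing lever y (38 mm). Axes: x along the arm from hub to knob, z up when right side up. At the start it lies so, flat on the bench (hub centre 15 mm high), arm roughly toward the robot. 130 to 210 g.
- lever_bore (a point): Bore's centre on the lever's underside, 15 mm below the hub centre. Bore: clear radius 9.2 mm, with six grooves 60 degrees apart out to radius 14.6 mm, each 6.2 mm wide, except the master groove on the arm's side (lever +x), 10.2 mm wide. So the lever fits the shaft in one rotation only, right side up.
- lever_tip (a point): Point on the lever 85 mm along lever x from the bore's axis, 5 mm above the underside. The arm is 16 mm wide, 10 mm thick, flush with the hub's underside; on its end stands a black knob 18 mm wide, its top 35 mm above the underside.
- shaft_seat (a point): Point on the shaft's axis on the 42 mm wide steel collar where the lever's underside sits when fully home; 68 mm above the bench. Axes: the switch's, z up; they do not turn with the shaft. The switch is a grey block fixed to the bench, 116 x 116 mm, 60 mm high. Pressing over 30 N before the lever is home, or over 70 N between lever and shaft at any time, does damage.
- spline_top (a point): On the axis, level with the tops of the splines, 18 mm above the seat; a lever out of register rests here. Six splines 60 degrees apart, out to radius 12.5 mm, 4 mm wide, but the brass-coloured master 8 mm. It points within 0.45 rad either side of the switch's -x at the start; its angle is not measured (feel for it). Play in the bore: about 1.1 mm a side, 0.1 rad.
- shaft_tip (a point): Top of the shaft, on its axis, 33 mm above the seat. Above the splines a plain pilot, radius 8.3 mm, 7 mm high, then tapering over 8 mm to radius 4 mm at the tip, centres the bore. The shaft turns stiffly (friction 0.12 N m) and stays where it is left. End stops of the master spline: 1.1 rad clockwise (seen from above) of the switch's -x, at the red mark, and 0.6 rad anticlockwise.
- red_stop (a point): Where point lever_tip is when the lever is fully home and turned to the clockwise end stop: 85 mm from the shaft's axis, in line with the red line on the switch's top, 5 mm above the seat.
- relay_module: Bystander: small blue circuit board with relays, 39 x 50 x 23 mm, loose; origin at the centre of its underside.
- tape_roll: Bystander: roll of black tape, 73 x 68 x 18 mm, loose; origin at the centre of its underside.

How it is judged (in metres and radians):
On the way, in this order (a step that is already met when the one before it is completed fails the run):
1. the lever is fully home on the splined shaft, right side up (z of lever_hub in the frame of shaft_seat below 0.0175 m and horizontal distance between lever_hub and shaft_seat below 0.003 m and angle between lever_hub's own z axis and vertical below 0.1 rad), for 0.2 s.
2. the lever stands at the red stop (distance between lever_tip and red_stop below 0.01 m), for 0.1 s.
At the end, for the whole second after the job is handed in: The lever is fully home on the shaft (underside within 2.5 mm of the collar, within 3 mm of the axis, right side up within 0.1 rad), its tip within 10 mm of the red stop point, at rest and released (all of step 1 and distance between lever_tip and red_stop below 0.01 m and linear speed of selector_lever below 0.02 m/s); the robot touches nothing.
It fails at once if the lever is pressed on the switch with more than 30 N before it is home (contact force between selector_lever and switch above 30 N and z of lever_hub in the frame of shaft_seat above 0.0175 m).
It fails at once if more than 70 N between lever and switch (contact force between selector_lever and switch above 70 N).
It fails at once if the relay module or the tape roll is moved more than 30 mm (distance of any of relay_module, tape_roll from where it was at the start of the episode above 0.03 m).
It also fails if it takes over 64 s, if anything falls off the work surface, if the arm or the gripper's body presses on something with over 40 N, if the wrist force passes 120 N, or if a joint passes its speed limit or range.

## Working session

There is one attempt and no reset: what is moved stays moved. The work goes in short steps, Python scripts to look and compute and a shell command to move; the robot and the scene stay as the last step left them, time stands still between calls to the robot, and variables do not carry over. Pictures are saved under pics/ and viewed, at most 10 in all, crops included, and the job is handed in when it is done.

```bash
mkdir -p pics
python3 - <<'E'
from workcell import bot
import cv2,json
o=bot.get_obs();print(o)
for n in ("top","side"):
    cv2.imwrite(f"pics/{n}0.png",bot.camera(n)[:,:,::-1]);c=bot.calibration(n);print(n,c)
E
```

```text
{'time': 0.0, 'q': array([ 7.11607970e+01,  5.01224563e+00,  1.00352426e+01,  9.50999454e+01,
       -4.68143208e-04,  9.00008778e+01]), 'qd': array([ 0.02088252,  0.06816832, -0.14561797,  0.0839108 , -0.04962359,
       -0.01119855]), 'joint_efforts': array([-3.61902792e-03, -5.20390034e+01,  4.64804614e+01,  1.66705210e-02,
        1.23076350e-05, -8.32999962e-07]), 'ee_pos': array([0.17753152, 0.52032094, 0.23057914]), 'tcp_rot': array([-1.79923052e+02,  4.69321638e-04,  1.61159920e+02]), 'wrist_force': array([0.20562198, 0.39822798, 0.03433593]), 'torque': array([ 0.02679093,  0.01053211, -0.00609433]), 'grasp_force': 0.0, 'opening': 0.08537168983687976}
top {'vfov': 52.30169572600827, 'cx': 316.7365475156383, 'cy': 200.81631550494373, 'camera_from_world': array([[-0.00939231, -0.99963656,  0.02526914, -0.00249474],
       [-0.98393603,  0.00473365, -0.1784586 ,  0.53732031],
       [ 0.17827413, -0.02653936, -0.98362289,  1.01585537],
       [ 0.        ,  0.        ,  0.        ,  1.        ]])}
side {'vfov': 55.529072113840485, 'cx': 325.4404545812088, 'cy': 198.35543834418468, 'camera_from_world': array([[ 0.8131441 , -0.58201076,  0.00775541, -0.44291969],
       [-0.48766611, -0.68848562, -0.53681404,  0.32272722],
       [ 0.31777103,  0.43272512, -0.84366495,  0.80039347],
       [ 0.        ,  0.        ,  0.        ,  1.        ]])}
```

View pics/top0.png

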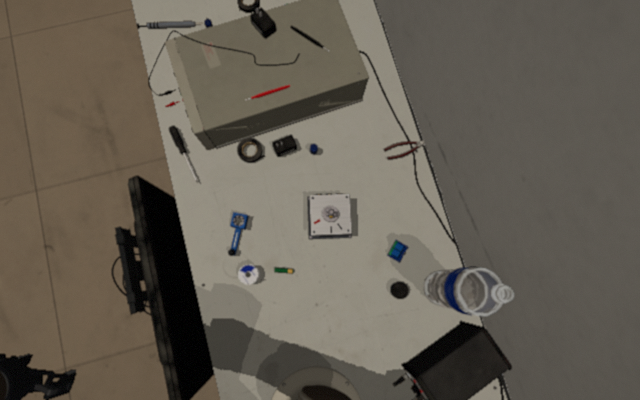

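View pics/side0.png

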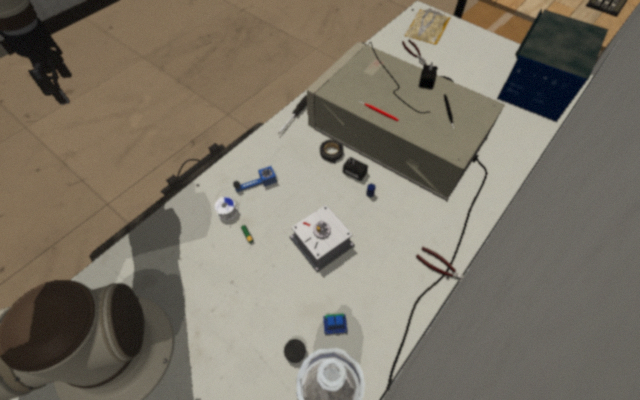

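The top view shows the lever hub near (240,220) with its knob near (234,252), the switch near (330,215), the red mark at (317,221), the relay at (398,250) and the tape at (399,290). The side view agrees: hub (267,177), knob (239,187), shaft (322,229).

```bash
cat > h.py <<'E'
import numpy as np,cv2
from workcell import bot
from scipy.spatial.transform import Rotation as R
def ray(name,uv,c=None):
    c=c or bot.calibration(name); f=200/np.tan(np.radians(c["vfov"]/2))
    M=np.array(c["camera_from_world"]); d=np.array([(uv[0]-c["cx"])/f,(uv[1]-c["cy"])/f])
    if name=="wrist":
        t=np.hypot(*d); v=np.array([*(d/t*np.sin(t)),np.cos(t)])
    else: v=np.array([*d,1.])
    Rm=M[:3,:3]; return -Rm.T@M[:3,3], Rm.T@v
def onz(name,uv,z,c=None):
    o,v=ray(name,uv,c); return o+v*(z-o[2])/v[2]
def proj(name,p,c=None):
    c=c or bot.calibration(name); f=200/np.tan(np.radians(c["vfov"]/2))
    q=np.array(c["camera_from_world"])@np.array([*p,1.])
    if name=="wrist":
        r=np.hypot(q[0],q[1]); t=np.arctan2(r,q[2]); return np.array([c["cx"],c["cy"]])+q[:2]/r*t*f
    return np.array([c["cx"],c["cy"]])+q[:2]/q[2]*f
def blue(im):
    h=cv2.cvtColor(im,cv2.COLOR_RGB2HSV); return cv2.inRange(h,(98,110,50),(125,255,255))
def red(im):
    h=cv2.cvtColor(im,cv2.COLOR_RGB2HSV); return cv2.inRange(h,(0,110,80),(8,255,255))|cv2.inRange(h,(172,110,80),(180,255,255))
def blobs(m,amin=8):
    n,l,s,c=cv2.connectedComponentsWithStats(m)
    return [(s[i].tolist(),c[i].round(1).tolist()) for i in range(1,n) if s[i][4]>=amin]
E
python3 - <<'E'
from h import *
np.set_printoptions(precision=4,suppress=True)
for n,hub,kn,sh,rd in (("top",(240,220),(234,252),(331,213),(317,221)),("side",(267,177),(239,187),(322,229),(306,224))):
    im=cv2.imread(f"pics/{n}0.png")[:,:,::-1].copy()
    print(n,blobs(blue(im)),blobs(red(im),4))
    print(onz(n,hub,.03),onz(n,kn,.035),onz(n,sh,.095),onz(n,rd,.06), 'TCP',proj(n,bot.get_obs()["ee_pos"]))
E
python3 -c "
import cv2,numpy as np
a=cv2.imread('pics/top0.png')[185:285,215:350];b=cv2.imread('pics/side0.png')[160:270,225:365]
cv2.imwrite('pics/c0.png',np.vstack([cv2.resize(x,(520,295),interpolation=cv2.INTER_CUBIC) for x in (a,b)]))"
```

```text
top [([205, 22, 5, 3, 8], [207.1, 22.8]), ([311, 145, 6, 7, 34], [313.4, 147.7]), ([231, 213, 17, 38, 174], [238.3, 227.7]), ([389, 242, 18, 19, 176], [398.2, 251.1]), ([242, 266, 11, 6, 48], [247.0, 268.3]), ([445, 270, 19, 43, 314], [451.1, 289.5])] [([251, 85, 39, 14, 150], [269.9, 91.4]), ([166, 102, 9, 5, 21], [170.5, 104.1]), ([315, 220, 5, 3, 8], [317.0, 220.9]), ([413, 380, 3, 3, 5], [414.2, 380.8]), ([421, 390, 2, 3, 4], [421.2, 391.0])]
[0.4904 0.195  0.03  ] [0.4068 0.2076 0.035 ] [ 0.4979 -0.0402  0.095 ] [ 0.4827 -0.0062  0.06  ] TCP [ 54.9626 364.3637]
side [([268, 167, 4, 3, 8], [269.5, 167.8]), ([240, 170, 35, 19, 117], [259.1, 179.9]), ([368, 185, 6, 6, 30], [370.5, 187.5]), ([225, 198, 8, 7, 38], [228.6, 201.1]), ([324, 316, 22, 18, 315], [334.8, 324.0])] [([365, 103, 34, 18, 147], [381.3, 111.7]), ([304, 223, 4, 2, 4], [305.5, 223.2])]
[0.4853 0.184  0.03  ] [0.4083 0.195  0.035 ] [ 0.4945 -0.0556  0.095 ] [ 0.482  -0.0077  0.06  ] TCP [68.7305 93.0691]
```

View pics/c0.png

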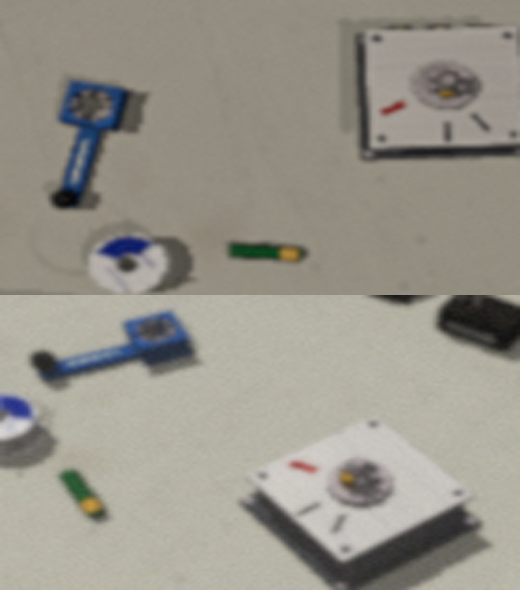

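The crops confirm it: the lever lies right side up with its arm toward the robot, clear for grasping across y. The brass master and the red mark are visible. I'll move over the lever and look with the wrist camera.

```bash
python3 -m crank '[{"travel":[-40,-21,0],"gripper":85,"twist":[0,0,0]},{"travel":[-40,-21,0],"gripper":85,"twist":[0,0,0]},{"travel":[-40,-21,0],"gripper":85,"twist":[0,0,0]},{"travel":[-40,-21,0],"gripper":85,"twist":[0,0,0]},{"travel":[-40,-21,0],"gripper":85,"twist":[0,0,0]},{"travel":[-40,-21,0],"gripper":85,"twist":[0,0,0]},{"travel":[-40,-21,0],"gripper":85,"twist":[0,0,0]},{"travel":[-40,-21,0],"gripper":85,"twist":[0,0,0]},{"travel":[-40,-21,0],"gripper":85,"twist":[0,0,0]},{"travel":[-40,-21,0],"gripper":85,"twist":[0,0,0]},{"travel":[0,0,10],"gripper":85,"twist":[0,0,-0.18]},{"travel":[0,0,0],"gripper":85,"twist":[0,0,0]}]'
python3 - <<'E'
from h import *
c=bot.calibration("wrist");im=bot.camera("wrist");np.save("w1.npy",im);np.save("c1.npy",c,allow_pickle=True)
cv2.imwrite("pics/w1.png",im[:,:,::-1]);o=bot.get_obs();print(o["q"],o["qd"],blobs(blue(im),30),c)
print(proj("wrist",(.488,.19,.03),c),proj("wrist",(.408,.2,.035),c),proj("wrist",(.497,-.048,.1),c))
E
```

```text
time: 1.6
ee_pos: [0.4882, 0.1921, 0.2202]
tcp_rot: [-179.9, -0.1, 171.4]
wrist_force: [0.3, -0.4, -0.3]
opening: 0.0847
grasp_force: 0.0
[2.15210263e+01 1.34509394e+00 5.12411317e+00 9.38443383e+01
 2.64017943e-03 3.02711333e+01] [ 0.82238351 -0.54759607  0.708016    0.2519217  -0.05101889  1.29003072] [([268, 58, 32, 19, 365], [283.6, 67.8]), ([309, 106, 35, 90, 1155], [326.7, 157.1]), ([42, 153, 18, 31, 275], [48.2, 167.4])] {'vfov': 65.70646984690485, 'cx': 318.6486509345979, 'cy': 197.6698372662994, 'camera_from_world': array([[ 0.15058254,  0.98859553, -0.00194419, -0.26187637],
       [ 0.95356553, -0.14472734,  0.26413403, -0.46844785],
       [ 0.26084035, -0.04162789, -0.96448402,  0.2485811 ],
       [ 0.        ,  0.        ,  0.        ,  1.        ]])}
[318.08561047 176.98027858] [315.97676509 102.69048048] [105.48166344 232.94384328]
```

View pics/w1.png

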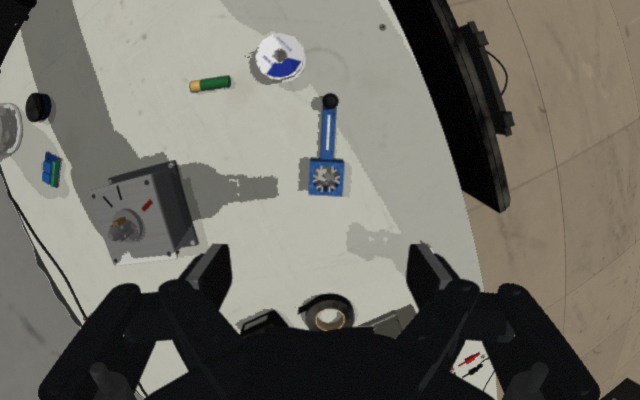

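The wrist view shows the hub at about (326,177), knob at (331,102), the switch's shaft near (124,228), the red mark at (147,205), and the relay at (50,168). The lever is clear for the fingers. Next I'll measure it.

Run:
```python
from h import *
np.set_printoptions(precision=4,suppress=True)
im=np.load("w1.npy");c=np.load("c1.npy",allow_pickle=True).item()
M=c["camera_from_world"];print("cam",-M[:3,:3].T@M[:3,3])
m=blue(im);hub=m.copy();hub[:150]=0;hub[200:]=0;hub[:,:300]=0;hub[:,350:]=0
cs=max(cv2.findContours(cv2.morphologyEx(hub,cv2.MORPH_OPEN,np.ones((13,1),np.uint8))|0,cv2.RETR_EXTERNAL,cv2.CHAIN_APPROX_NONE)[0],key=cv2.contourArea)
cv2.imwrite("pics/hub.png",np.hstack([cv2.resize(im[90:210,285:365,::-1],None,fx=5,fy=5,interpolation=cv2.INTER_CUBIC)]))
for y in range(118,200,4):
    x=np.where(m[y,300:350])[0]+300
    if len(x): 
        a,b=onz("wrist",(x[0]-.5,y),.03 if y>157 else .01,c),onz("wrist",(x[-1]+.5,y),.03 if y>157 else .01,c)
        print(y,x[0],x[-1],(a+b)/2,np.linalg.norm(a-b))
g=im.max(2);k=(g<45).astype(np.uint8)*255;k[:90]=0;k[115:]=0;k[:,:318]=0;k[:,345:]=0
print(blobs(k,20))
for uv in ((331,102),): print("knob",onz("wrist",uv,.033,c))
print("red",[(b,onz("wrist",b[1],.06,c)) for b in blobs(red(im)[:250],15)])
```

```text
cam [0.4213 0.2014 0.363 ]
118 322 334 [0.4262 0.2107 0.01  ] 0.014667609657285162
122 322 334 [0.4308 0.21   0.01  ] 0.0146866419720673
126 322 334 [0.4353 0.2093 0.01  ] 0.014707328919606298
130 322 334 [0.4398 0.2086 0.01  ] 0.014729680306337607
134 322 333 [0.4442 0.2074 0.01  ] 0.013617345499377325
138 322 333 [0.4488 0.2067 0.01  ] 0.013641079923335677
142 321 333 [0.4532 0.2055 0.01  ] 0.014804360050320488
146 321 333 [0.4578 0.2048 0.01  ] 0.01483348910057658
150 321 332 [0.4623 0.2036 0.01  ] 0.013719605244347042
154 321 332 [0.4668 0.2029 0.01  ] 0.01374970622581444
158 320 333 [0.4686 0.2022 0.03  ] 0.015168001412466813
162 310 342 [0.4728 0.201  0.03  ] 0.03586440460990698
166 310 343 [0.4773 0.2009 0.03  ] 0.03704982040593368
170 310 343 [0.4817 0.2003 0.03  ] 0.037148239661789775
174 310 342 [0.486  0.1991 0.03  ] 0.03615097718871536
178 310 342 [0.4904 0.1984 0.03  ] 0.03625549801249154
182 309 342 [0.4948 0.1972 0.03  ] 0.03746624159052404
186 309 342 [0.4993 0.1966 0.03  ] 0.03758351294787192
190 309 341 [0.5037 0.1954 0.03  ] 0.036592311632163796
194 315 341 [0.5087 0.198  0.03  ] 0.030044322819693343
[([323, 94, 15, 15, 180], [329.6, 100.9])]
knob [0.4095 0.2157 0.033 ]
red [(([142, 200, 10, 11, 50], [146.7, 204.9]), array([ 0.4822, -0.0072,  0.06  ]))]
```

View pics/hub.png

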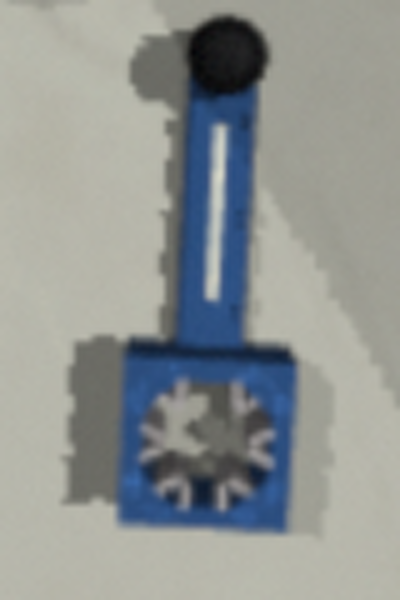

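Hub centre is about (0.490, 0.197), yaw about 169°, and the measured widths are 36–37 mm against 38 nominal, so they agree. Descending and grasping with a moderate grip.

```bash
python3 -m crank '[{"travel":[-1,5,45],"gripper":85,"twist":[0,0,0.042]},{"travel":[0,0,50],"gripper":85,"twist":[0,0,0]},{"travel":[0,0,50],"gripper":85,"twist":[0,0,0]},{"travel":[0,0,40],"gripper":85,"twist":[0,0,0]},{"travel":[0,0,25],"gripper":85,"twist":[0,0,0]},{"travel":[0,0,8],"gripper":85,"twist":[0,0,0]},{"travel":[0,0,0],"gripper":60,"twist":[0,0,0]},{"travel":[0,0,0],"gripper":30,"twist":[0,0,0]},{"travel":[0,0,0],"gripper":30,"twist":[0,0,0]},{"travel":[0,0,0],"gripper":30,"twist":[0,0,0]},{"travel":[0,0,0],"gripper":30,"twist":[0,0,0]},{"travel":[0,0,0],"gripper":30,"twist":[0,0,0]}]' 60
```

```text
time: 3.15
ee_pos: [0.4911, 0.1979, 0.005]
tcp_rot: [179.9, 0.1, 169.0]
wrist_force: [-0.2, 0.9, 5.2]
opening: 0.0367
grasp_force: 60.9
```

```bash
python3 -m crank '[{"travel":[0,0,-15],"gripper":30,"twist":[0,0,0]},{"travel":[0,0,-50],"gripper":30,"twist":[0,0,0]},{"travel":[0,0,-50],"gripper":30,"twist":[0,0,0]},{"travel":[0,0,-50],"gripper":30,"twist":[0,0,0]},{"travel":[-8,-40,-30],"gripper":30,"twist":[0,0,0]},{"travel":[-8,-40,0],"gripper":30,"twist":[0,0,0]},{"travel":[-9,-45,0],"gripper":30,"twist":[0,0,0]},{"travel":[0,0,0],"gripper":30,"twist":[0,0,0]},{"travel":[0,0,0],"gripper":30,"twist":[0,0,0]}]' 80
python3 - <<'E'
from h import *
c=bot.calibration("wrist");im=bot.camera("wrist");np.save("w2.npy",im);np.save("c2.npy",c,allow_pickle=True)
o=bot.get_obs();print(o["wrist_force"],o["torque"],o["ee_pos"])
cv2.imwrite("pics/w2.png",im[:,:,::-1])
t=bot.camera("top");s=bot.camera("side");np.save("t2.npy",t);np.save("s2.npy",s)
E
```

```text
time: 4.28
ee_pos: [0.4909, 0.0699, 0.199]
tcp_rot: [180.0, 0.0, 169.0]
wrist_force: [0.2, -0.2, -2.4]
opening: 0.0364
grasp_force: 80.7
[ 0.50189182  0.00437364 -1.1306803 ] [-0.00584915 -0.03434196 -0.00211858] [0.49090151 0.07038332 0.19875892]
```

View pics/w2.png

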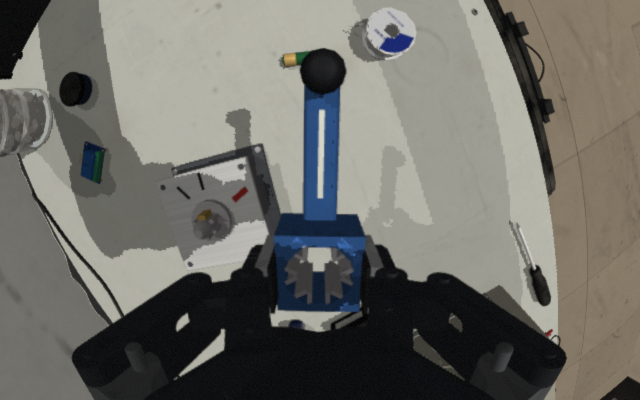

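The wrist view shows the lever gripped squarely (hub top face x 276–364, knob (323,70)). The switch is at left with its shaft at about (212,221), brass master at (203,215) and red mark at (240,194).

Run:
```python
from h import *
im=np.load("w2.npy")
a=cv2.resize(im[135:275,150:290,::-1],(560,560),interpolation=cv2.INTER_CUBIC)
cv2.imwrite("pics/sw.png",a)
```

```text
(no output)
```

View pics/sw.png

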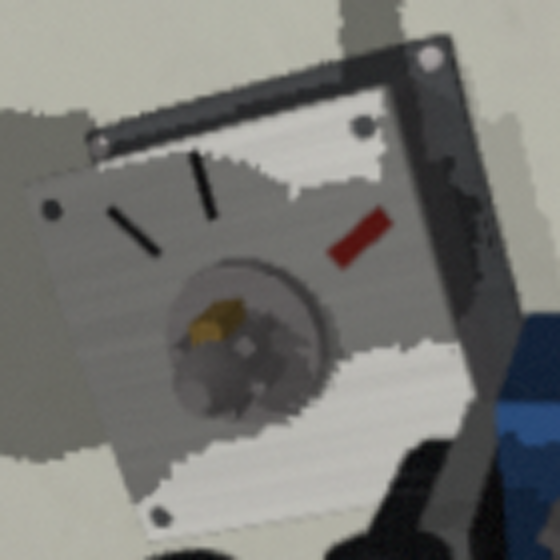

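The crop shows top-plate screws at (52,209), (363,125) and (161,517), the shaft tip near (245,345), and brass around (218,320). The black marks are at (203,185) and (133,232), and the red mark at (360,237).

Run:
```python
from h import *
np.set_printoptions(precision=4,suppress=True)
c=np.load("c2.npy",allow_pickle=True).item()
P=lambda x,y,z: onz("wrist",(150+x/4-.375,135+y/4-.375),z,c)
A,B,C=P(52,209,.06),P(363,125,.06),P(161,517,.06);ctr=(B+C)/2
print("screws",A,B,C,"ctr",ctr,"sides",np.linalg.norm(A-B),np.linalg.norm(A-C))
print("switch -x yaw", np.degrees(np.arctan2(*(((A+B)/2-ctr)[1::-1]))), np.degrees(np.arctan2(*((A-C)[1::-1]))))
print("tip",P(245,345,.101),"collar",P(244,339,.068))
for n,a,b in(("mid",(193,153),(213,217)),("acw",(110,208),(158,254)),("red",(386,212),(335,262))):
    a,b=P(*a,.06),P(*b,.06);print(n,"line yaw",np.degrees(np.arctan2(*((a-b)[1::-1]))),"from ctr",np.degrees(np.arctan2(*(((a+b)/2-ctr)[1::-1]))),np.linalg.norm(a-ctr))
for q in((207,332),(195,318),(240,300),(218,320)):
    d=P(*q,.086)-ctr;print("brass",np.degrees(np.arctan2(d[1],d[0])),np.linalg.norm(d[:2]))
# lever in hand
for y in(245,260,280,300):
    m=blue(np.load("w2.npy"))[y,250:380];x=np.where(m)[0]+250;print(y,x[0],x[-1],onz("wrist",(x[0],y),.224,c),onz("wrist",(x[-1],y),.224,c))
print("hub top far/near",onz("wrist",(320,236.5),.224,c),onz("wrist",(320,311),.224,c))
for y in(100,150,205):
    m=blue(np.load("w2.npy"))[y,280:360];x=np.where(m)[0]+280;print(y,x[0],x[-1],onz("wrist",((x[0]+x[-1])/2,y),.204,c))
t=np.load("t2.npy");print("top red",onz("top",(317,220.9),.06))
for n,uv in(("top",(331,212)),("side",(322,226))):print(n,"tip",onz(n,uv,.1),proj(n,[*ctr[:2],.101]))
```

```text
screws [ 0.4588 -0.0875  0.06  ] [0.456  0.0006 0.06  ] [ 0.5471 -0.0849  0.06  ] ctr [ 0.5016 -0.0422  0.06  ] sides 0.08808107895342082 0.08833073406233898
switch -x yaw -178.36102803052466 -178.36102803052466
tip [ 0.492  -0.0259  0.101 ] collar [ 0.4998 -0.0405  0.068 ]
mid line yaw -177.34108071152266 from ctr -178.2413777570679 0.04813597074495596
acw line yaw -145.24427591611567 from ctr -144.15383038945183 0.048627428001515205
red line yaw 121.27230166630778 from ctr 118.59368753292725 0.049377881157592535
brass 173.63032734805319 0.010076002791890547
brass -176.5772975961744 0.013830500912235281
brass 144.0188822749202 0.01968386942738403
brass 158.91917921518186 0.013197267105964545
245 275 364 [0.4727 0.0538 0.224 ] [0.4797 0.0903 0.224 ]
260 277 361 [0.4797 0.053  0.224 ] [0.4865 0.0881 0.224 ]
280 278 359 [0.4894 0.051  0.224 ] [0.4962 0.0859 0.224 ]
300 279 359 [0.4999 0.0487 0.224 ] [0.5069 0.0844 0.224 ]
hub top far/near [0.4723 0.073  0.224 ] [0.5094 0.0659 0.224 ]
100 305 338 [0.4182 0.0842 0.204 ]
150 305 337 [0.44   0.0798 0.204 ]
205 304 335 [0.465  0.0743 0.204 ]
top red [ 0.4829 -0.0062  0.06  ]
top tip [ 0.4996 -0.04    0.1   ] [331.9127 211.1636]
side tip [ 0.4974 -0.0515  0.1   ] [321.1229 221.8492]
```

Everything fits: the screw pitch is square at 88 mm, the marks lie at 0, +0.6 and −1.1 rad from the switch's −x (yaw ≈ 181.6°), and the lever is centred on the TCP. The shaft is at about (0.501, −0.0415) and the master at roughly 174°. Moving above the shaft.

```bash
python3 -m crank '[{"travel":[-10.4,-36,0],"gripper":30,"twist":[0,0,0]},{"travel":[-10.4,-36,0],"gripper":30,"twist":[0,0,0]},{"travel":[-10.4,-35.6,0],"gripper":30,"twist":[0,0,0]},{"travel":[0,0,10],"gripper":30,"twist":[0,0,-0.087]},{"travel":[0,0,30],"gripper":30,"twist":[0,0,0]},{"travel":[0,0,30],"gripper":30,"twist":[0,0,0]},{"travel":[0,0,8],"gripper":30,"twist":[0,0,0]},{"travel":[0,0,0],"gripper":30,"twist":[0,0,0]},{"travel":[0,0,0],"gripper":30,"twist":[0,0,0]}]'
python3 - <<'E'
from h import *
a=bot.camera("side")[170:270,260:380,::-1];b=bot.camera("top")[170:250,280:376,::-1]
cv2.imwrite("pics/chk.png",np.hstack([cv2.resize(x,(396,330),interpolation=cv2.INTER_CUBIC) for x in(a,b)]))
o=bot.get_obs();print(o["ee_pos"],o["wrist_force"])
E
```

```text
time: 5.55
ee_pos: [0.5018, -0.0414, 0.1216]
tcp_rot: [180.0, 0.1, 174.1]
wrist_force: [-1.0, 0.1, -1.1]
opening: 0.0363
grasp_force: 80.9
[ 0.50175224 -0.04156671  0.12146339] [-0.21616407  0.22399458 -1.75582616]
```

View pics/chk.png

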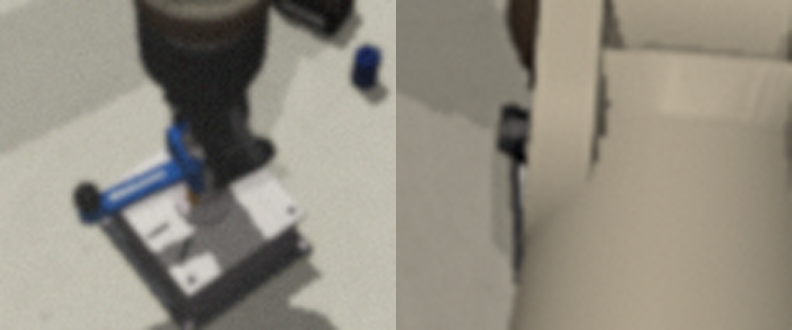

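The side view shows the lever just above the shaft with its arm toward the robot, and the brass end is visible at about (195,200) in the crop. The top view is blocked by the arm. Descending in small steps while watching forces.

```bash
cat > s.py <<'E'
from h import *
np.set_printoptions(precision=4,suppress=True)
o=bot.get_obs();print(o["time"],o["ee_pos"],o["tcp_rot"].round(1),o["wrist_force"].round(1),o["torque"].round(2))
E
python3 -m crank '[{"travel":[0,0,6],"gripper":30,"twist":[0,0,0]},{"travel":[0,0,6],"gripper":30,"twist":[0,0,0]},{"travel":[0,0,3],"gripper":30,"twist":[0,0,0]},{"travel":[0,0,0],"gripper":30,"twist":[0,0,0]}]' ; python3 s.py
python3 -m crank '[{"travel":[0,0,2],"gripper":30,"twist":[0,0,0]},{"travel":[0,0,2],"gripper":30,"twist":[0,0,0]},{"travel":[0,0,0],"gripper":30,"twist":[0,0,0]}]'; python3 s.py
```

```text
time: 6.15
ee_pos: [0.5009, -0.0416, 0.1049]
tcp_rot: [-180.0, -0.0, 174.1]
wrist_force: [0.5, 0.3, -1.1]
opening: 0.0367
grasp_force: 80.9
6.15 [ 0.5009 -0.0416  0.1049] [-180.    -0.   174.1] [ 0.5  0.3 -1.1] [-0.    0.01  0.01]
time: 6.52
ee_pos: [0.5011, -0.0416, 0.1011]
tcp_rot: [-180.0, -0.0, 174.1]
wrist_force: [0.2, 0.7, -2.0]
opening: 0.0364
grasp_force: 80.9
6.525 [ 0.5011 -0.0416  0.1011] [-180.    -0.   174.1] [ 0.2  0.7 -2. ] [-0.01 -0.08  0.01]
```

```bash
python3 -m crank '[{"travel":[0,0,2],"gripper":30,"twist":[0,0,0]},{"travel":[0,0,2],"gripper":30,"twist":[0,0,0]},{"travel":[0,0,0],"gripper":30,"twist":[0,0,0]}]' ; python3 s.py
python3 -m crank '[{"travel":[0,0,1.5],"gripper":30,"twist":[0,0,0]},{"travel":[0,0,1.5],"gripper":30,"twist":[0,0,0]},{"travel":[0,0,0],"gripper":30,"twist":[0,0,0]}]'|grep -v rot; python3 s.py
```

```text
time: 6.9
ee_pos: [0.501, -0.0416, 0.097]
tcp_rot: [180.0, -0.0, 174.0]
wrist_force: [0.4, -0.3, -1.6]
opening: 0.0366
grasp_force: 80.9
6.9 [ 0.501  -0.0416  0.097 ] [180.  -0. 174.] [ 0.4 -0.3 -1.6] [ 0.05 -0.04  0.02]
time: 7.28
ee_pos: [0.5011, -0.0416, 0.0942]
wrist_force: [0.8, -0.2, -1.9]
opening: 0.0368
grasp_force: 80.9
7.275 [ 0.5011 -0.0416  0.0942] [180.   -0.  174.1] [ 0.8 -0.2 -1.9] [ 0.02 -0.   -0.05]
```

```bash
python3 -m crank '[{"travel":[0,0,1],"gripper":30,"twist":[0,0,0]},{"travel":[0,0,1],"gripper":30,"twist":[0,0,0]},{"travel":[0,0,0],"gripper":30,"twist":[0,0,0]}]' |grep -v rot; python3 s.py
python3 -m crank '[{"travel":[0,0,1],"gripper":30,"twist":[0,0,0]},{"travel":[0,0,0.5],"gripper":30,"twist":[0,0,0]},{"travel":[0,0,0],"gripper":30,"twist":[0,0,0]}]'|grep -v rot; python3 s.py
```

```text
time: 7.65
ee_pos: [0.5011, -0.0416, 0.0922]
wrist_force: [-0.5, 0.5, -1.2]
opening: 0.0367
grasp_force: 80.9
7.65 [ 0.5011 -0.0416  0.0922] [180.   -0.  174.1] [-0.5  0.5 -1.2] [-0.04 -0.02  0.02]
time: 8.02
ee_pos: [0.5012, -0.0416, 0.0909]
wrist_force: [-0.3, 0.3, -0.5]
opening: 0.0367
grasp_force: 80.9
8.025 [ 0.5012 -0.0416  0.0909] [180.    0.  174.1] [-0.3  0.3 -0.5] [0.01 0.02 0.01]
```

```bash
python3 -m crank '[{"travel":[0,0,0.7],"gripper":30,"twist":[0,0,0]},{"travel":[0,0,0],"gripper":30,"twist":[0,0,0]}]' |grep -v rot; python3 s.py
python3 -m crank '[{"travel":[0,0,0.6],"gripper":30,"twist":[0,0,0]},{"travel":[0,0,0],"gripper":30,"twist":[0,0,0]}]'|grep -v rot; python3 s.py
```

```text
time: 8.28
ee_pos: [0.5013, -0.0416, 0.0904]
wrist_force: [-0.8, 0.9, 2.2]
opening: 0.0369
grasp_force: 81.3
8.275 [ 0.5013 -0.0416  0.0904] [180.    0.  174.1] [-0.8  0.9  2.2] [ 0.    0.13 -0.  ]
time: 8.52
ee_pos: [0.5015, -0.0413, 0.0894]
wrist_force: [2.2, 3.2, -1.2]
opening: 0.0366
grasp_force: 80.8
8.525 [ 0.5015 -0.0413  0.0894] [179.9   0.  174.1] [ 2.2  3.2 -1.2] [ 0.67 -0.67  0.06]
```

```bash
python3 -m crank '[{"travel":[-0.3,0.5,0.7],"gripper":30,"twist":[0,0,0]},{"travel":[0,0,0],"gripper":30,"twist":[0,0,0]}]' |grep -v rot; python3 s.py
python3 -m crank '[{"travel":[0,0,0.7],"gripper":30,"twist":[0,0,0]},{"travel":[0,0,0],"gripper":30,"twist":[0,0,0]}]'|grep -v rot; python3 s.py
```

```text
time: 8.78
ee_pos: [0.5016, -0.041, 0.0886]
wrist_force: [3.0, 2.1, -0.4]
opening: 0.0366
grasp_force: 80.9
8.775 [ 0.5016 -0.041   0.0886] [180.   -0.  174.1] [ 3.   2.1 -0.4] [ 0.54 -0.52  0.02]
time: 9.02
ee_pos: [0.5016, -0.041, 0.0881]
wrist_force: [2.6, 3.2, 0.7]
opening: 0.0365
grasp_force: 80.9
9.025 [ 0.5016 -0.041   0.0881] [180.    0.  174.1] [2.6 3.2 0.7] [ 0.66 -0.56  0.13]
```

It's engaging: the underside is below the spline tops with only light force. I'll relieve the side load and continue.

```bash
python3 -m crank '[{"travel":[-0.5,0.6,0.5],"gripper":30,"twist":[0,0,0]},{"travel":[0,0,0.5],"gripper":30,"twist":[0,0,0]},{"travel":[0,0,0],"gripper":30,"twist":[0,0,0]}]' |grep -v rot; python3 s.py
python3 -m crank '[{"travel":[0,0,0.7],"gripper":30,"twist":[0,0,0]},{"travel":[0,0,0.7],"gripper":30,"twist":[0,0,0]},{"travel":[0,0,0],"gripper":30,"twist":[0,0,0]}]'|grep -v rot; python3 s.py
```

```text
time: 9.4
ee_pos: [0.5018, -0.0408, 0.0869]
wrist_force: [-0.7, -0.2, -1.1]
opening: 0.0362
grasp_force: 80.9
9.4 [ 0.5018 -0.0408  0.0869] [-180.   -0.  174.] [-0.7 -0.2 -1.1] [-0.   -0.02  0.05]
time: 9.78
ee_pos: [0.5018, -0.0407, 0.0856]
wrist_force: [-2.1, -0.9, -1.0]
opening: 0.0368
grasp_force: 80.9
9.775 [ 0.5018 -0.0407  0.0856] [-180.   -0.  174.] [-2.1 -0.9 -1. ] [-0.28  0.26  0.01]
```

```bash
python3 -m crank '[{"travel":[0.3,-0.1,1],"gripper":30,"twist":[0,0,0]},{"travel":[0,0,1],"gripper":30,"twist":[0,0,0]},{"travel":[0,0,1],"gripper":30,"twist":[0,0,0]},{"travel":[0,0,0],"gripper":30,"twist":[0,0,0]}]' |grep -v rot; python3 s.py
python3 -m crank '[{"travel":[0,0,1],"gripper":30,"twist":[0,0,0]},{"travel":[0,0,1],"gripper":30,"twist":[0,0,0]},{"travel":[0,0,1],"gripper":30,"twist":[0,0,0]},{"travel":[0,0,0],"gripper":30,"twist":[0,0,0]}]'|grep -v rot; python3 s.py
```

```text
time: 10.28
ee_pos: [0.5018, -0.0407, 0.0826]
wrist_force: [0.6, -1.9, 0.1]
opening: 0.0363
grasp_force: 81.0
10.275 [ 0.5018 -0.0407  0.0826] [-180.    0.  174.] [ 0.6 -1.9  0.1] [-0.36  0.08  0.07]
time: 10.78
ee_pos: [0.5018, -0.0407, 0.0796]
wrist_force: [-0.4, -1.3, 0.5]
opening: 0.0367
grasp_force: 81.1
10.775 [ 0.5018 -0.0407  0.0796] [-180.     0.   174.1] [-0.4 -1.3  0.5] [-0.48  0.11  0.09]
```

```bash
python3 -m crank '[{"travel":[0,-0.2,1],"gripper":30,"twist":[0,0,0]},{"travel":[0,0,1],"gripper":30,"twist":[0,0,0]},{"travel":[0,0,1],"gripper":30,"twist":[0,0,0]},{"travel":[0,0,1],"gripper":30,"twist":[0,0,0]},{"travel":[0,0,0],"gripper":30,"twist":[0,0,0]}]' |grep -v rot; python3 s.py
python3 -m crank '[{"travel":[0,0,0.7],"gripper":30,"twist":[0,0,0]},{"travel":[0,0,0.7],"gripper":30,"twist":[0,0,0]},{"travel":[0,0,0],"gripper":30,"twist":[0,0,0]}]'|grep -v rot; python3 s.py
```

```text
time: 11.4
ee_pos: [0.5018, -0.0408, 0.0756]
wrist_force: [0.0, -0.4, 2.4]
opening: 0.0367
grasp_force: 81.2
11.4 [ 0.5018 -0.0408  0.0756] [180.    0.  174.1] [ 0.  -0.4  2.4] [-0.02 -0.01  0.13]
time: 11.78
ee_pos: [0.5018, -0.0408, 0.0743]
wrist_force: [0.4, -0.3, 3.0]
opening: 0.0365
grasp_force: 81.3
11.775 [ 0.5018 -0.0408  0.0743] [180.    0.  174.1] [ 0.4 -0.3  3. ] [0.11 0.02 0.11]
```

```bash
python3 -m crank '[{"travel":[0,0,0.6],"gripper":30,"twist":[0,0,0]},{"travel":[0,0,0.6],"gripper":30,"twist":[0,0,0]},{"travel":[0,0,0],"gripper":30,"twist":[0,0,0]}]' |grep -v rot; python3 s.py
python3 -m crank '[{"travel":[0,0,0.4],"gripper":30,"twist":[0,0,0]},{"travel":[0,0,0],"gripper":30,"twist":[0,0,0]},{"travel":[0,0,0],"gripper":30,"twist":[0,0,0]}]'|grep -v rot; python3 s.py
```

```text
time: 12.15
ee_pos: [0.5018, -0.0408, 0.0731]
wrist_force: [-0.5, 1.3, 3.1]
opening: 0.0365
grasp_force: 81.3
12.15 [ 0.5018 -0.0408  0.0731] [180.    0.  174.1] [-0.5  1.3  3.1] [ 0.21 -0.04  0.09]
time: 12.52
ee_pos: [0.5018, -0.0408, 0.073]
wrist_force: [-0.3, 0.9, 5.7]
opening: 0.0367
grasp_force: 81.9
12.525 [ 0.5018 -0.0408  0.073 ] [180.    0.  174.1] [-0.3  0.9  5.7] [0.25 0.28 0.16]
```

Home: the stop is at TCP z 0.073 with about 6 N. Now turning clockwise (positive about tool z, about 0.97 rad to the mark), watching the forces.

```bash
python3 -m crank '[{"travel":[0,0,-0.2],"gripper":30,"twist":[0,0,0.04]},{"travel":[0,0,0],"gripper":30,"twist":[0,0,0.06]},{"travel":[0,0,0],"gripper":30,"twist":[0,0,0.06]},{"travel":[0,0,0],"gripper":30,"twist":[0,0,0.06]},{"travel":[0,0,0],"gripper":30,"twist":[0,0,0]}]' |grep -v rot; python3 s.py
python3 -m crank '[{"travel":[0,0,0],"gripper":30,"twist":[0,0,0.06]},{"travel":[0,0,0],"gripper":30,"twist":[0,0,0.06]},{"travel":[0,0,0],"gripper":30,"twist":[0,0,0.06]},{"travel":[0,0,0],"gripper":30,"twist":[0,0,0.06]},{"travel":[0,0,0],"gripper":30,"twist":[0,0,0]}]' |grep -v rot; python3 s.py
```

```text
time: 13.15
ee_pos: [0.5018, -0.0408, 0.073]
wrist_force: [-1.0, 2.0, 4.0]
opening: 0.0362
grasp_force: 81.7
13.15 [ 0.5018 -0.0408  0.073 ] [180.    0.  161.5] [-1.  2.  4.] [ 0.42  0.05 -0.06]
time: 13.78
ee_pos: [0.5018, -0.0407, 0.0729]
wrist_force: [-0.3, 3.1, 4.5]
opening: 0.0367
grasp_force: 81.7
13.775 [ 0.5018 -0.0407  0.0729] [180.   -0.  147.8] [-0.3  3.1  4.5] [ 0.69 -0.12  0.04]
```

```bash
python3 -m crank '[{"travel":[0.2,0.3,0],"gripper":30,"twist":[0,0,0.06]},{"travel":[0,0,0],"gripper":30,"twist":[0,0,0.06]},{"travel":[0,0,0],"gripper":30,"twist":[0,0,0.06]},{"travel":[0,0,0],"gripper":30,"twist":[0,0,0.06]},{"travel":[0,0,0],"gripper":30,"twist":[0,0,0]}]' |grep -v rot; python3 s.py
python3 -m crank '[{"travel":[0,0,0],"gripper":30,"twist":[0,0,0.06]},{"travel":[0,0,0],"gripper":30,"twist":[0,0,0.06]},{"travel":[0,0,0],"gripper":30,"twist":[0,0,0]}]' |grep -v rot; python3 s.py
```

```text
time: 14.4
ee_pos: [0.5019, -0.0406, 0.073]
wrist_force: [-0.2, 1.8, 4.7]
opening: 0.0366
grasp_force: 81.7
14.4 [ 0.5019 -0.0406  0.073 ] [180.    0.  134.1] [-0.2  1.8  4.7] [ 0.3  -0.25 -0.02]
time: 14.78
ee_pos: [0.502, -0.0405, 0.073]
wrist_force: [1.0, 2.7, 4.7]
opening: 0.0367
grasp_force: 81.7
14.775 [ 0.502  -0.0405  0.073 ] [180.    0.  127.2] [1.  2.7 4.7] [ 0.39 -0.39  0.03]
```

```bash
python3 -m crank '[{"travel":[0.1,0.3,0],"gripper":30,"twist":[0,0,0.04]},{"travel":[0,0,0],"gripper":30,"twist":[0,0,0.04]},{"travel":[0,0,0],"gripper":30,"twist":[0,0,0]}]' |grep -v rot; python3 s.py
python3 -m crank '[{"travel":[0,0,0],"gripper":30,"twist":[0,0,0.03]},{"travel":[0,0,0],"gripper":30,"twist":[0,0,0.03]},{"travel":[0,0,0],"gripper":30,"twist":[0,0,0]}]' |grep -v rot; python3 s.py
```

```text
time: 15.15
ee_pos: [0.502, -0.0405, 0.073]
wrist_force: [1.2, 0.1, 5.4]
opening: 0.0364
grasp_force: 81.7
15.15 [ 0.502  -0.0405  0.073 ] [-180.     0.   122.6] [1.2 0.1 5.4] [ 0.09 -0.22  0.02]
time: 15.52
ee_pos: [0.5021, -0.0405, 0.073]
wrist_force: [0.1, 1.4, 4.8]
opening: 0.0366
grasp_force: 81.7
15.525 [ 0.5021 -0.0405  0.073 ] [180.    0.  119.2] [0.1 1.4 4.8] [ 0.12 -0.26  0.02]
```

```bash
python3 -m crank '[{"travel":[0,0,0],"gripper":30,"twist":[0,0,0.02]},{"travel":[0,0,0],"gripper":30,"twist":[0,0,0]}]' >/dev/null; python3 s.py
python3 -m crank '[{"travel":[0,0,0],"gripper":30,"twist":[0,0,0.02]},{"travel":[0,0,0],"gripper":30,"twist":[0,0,0]}]' >/dev/null; python3 s.py
python3 -m crank '[{"travel":[0,0,0],"gripper":30,"twist":[0,0,0.015]},{"travel":[0,0,0],"gripper":30,"twist":[0,0,0]}]' >/dev/null; python3 s.py
```

```text
15.775 [ 0.5021 -0.0404  0.073 ] [180.   0. 118.] [1.4 0.5 5. ] [ 0.09 -0.28  0.03]
16.025 [ 0.5021 -0.0404  0.073 ] [180.    0.  116.9] [0.9 0.4 5.3] [ 0.12 -0.32  0.07]
16.275 [ 0.5021 -0.0405  0.073 ] [180.   0. 116.] [1.3 1.  5.8] [ 0.11 -0.27  0.04]
```

Run:
```python
from h import *
np.set_printoptions(precision=4,suppress=True)
c=bot.calibration("wrist");im=bot.camera("wrist");m=blue(im)
pts=[]
for y in range(100,215,10):
    x=np.where(m[y,280:360])[0]+280
    if len(x): pts.append(onz("wrist",((x[0]+x[-1])/2,y),.078,c)[:2])
p=np.array(pts);d=np.polyfit(p[:,1],p[:,0],1);print(p[0],p[-1],"yaw",np.degrees(np.arctan2(*(p[0]-p[-1])[::-1])))
print("red",blobs(red(im),5));cv2.imwrite("pics/e.png",im[60:340,160:480,::-1])
```

```text
[0.4702 0.0253] [ 0.4913 -0.0203] yaw 114.77302115500986
red []
```

View pics/e.png

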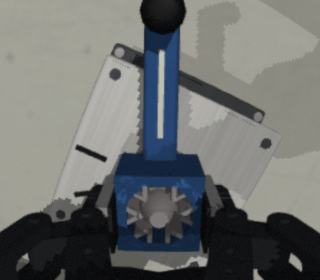

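The red mark is fully covered by the arm (yaw ≈ 115–116°), with the shaft tip centred in the bore. To confirm the stop I'll feel a little further in tiny steps.

```bash
for i in 1; do python3 -m crank '[{"travel":[0,0,0],"gripper":30,"twist":[0,0,0.015]},{"travel":[0,0,0],"gripper":30,"twist":[0,0,0]}]' >/dev/null; python3 s.py; done
python3 -m crank '[{"travel":[0,0,0],"gripper":30,"twist":[0,0,0.015]},{"travel":[0,0,0],"gripper":30,"twist":[0,0,0]}]' >/dev/null; python3 s.py
```

```text
16.575 [ 0.5021 -0.0404  0.073 ] [180.    0.  115.2] [1.1 0.7 5.4] [ 0.08 -0.33  0.08]
16.825 [ 0.5021 -0.0404  0.073 ] [180.    0.  114.3] [1.3 0.3 4. ] [ 0.07 -0.33  0.09]
```

```bash
python3 -m crank '[{"travel":[0,0,0],"gripper":30,"twist":[0,0,0.012]},{"travel":[0,0,0],"gripper":30,"twist":[0,0,0]}]' >/dev/null; python3 s.py
python3 -m crank '[{"travel":[0,0,0],"gripper":30,"twist":[0,0,0.012]},{"travel":[0,0,0],"gripper":30,"twist":[0,0,0]}]' >/dev/null; python3 s.py
```

```text
17.075 [ 0.5021 -0.0404  0.073 ] [180.    0.  113.6] [1.3 0.3 4.8] [ 0.05 -0.32  0.25]
17.325 [ 0.5021 -0.0404  0.073 ] [180.    0.  112.9] [ 0.6 -0.5  4.8] [-0.04 -0.34  0.45]
```

The torque climbs sharply at yaw ≈ 113.7°, so that's the stop, which is 118.6° less the play. I'll back off within the play to unload, release and withdraw.

```bash
python3 -m crank '[{"travel":[0,0,0],"gripper":30,"twist":[0,0,-0.03]},{"travel":[0,0,0],"gripper":30,"twist":[0,0,-0.03]},{"travel":[0,0,0],"gripper":30,"twist":[0,0,0]}]' >/dev/null; python3 s.py
python3 -m crank '[{"travel":[0,0,0],"gripper":45,"twist":[0,0,0]},{"travel":[0,0,0],"gripper":65,"twist":[0,0,0]},{"travel":[0,0,0],"gripper":85,"twist":[0,0,0]},{"travel":[0,0,0],"gripper":85,"twist":[0,0,0]},{"travel":[0,0,-5],"gripper":85,"twist":[0,0,0]},{"travel":[0,0,-20],"gripper":85,"twist":[0,0,0]},{"travel":[0,0,-40],"gripper":85,"twist":[0,0,0]},{"travel":[0,0,-40],"gripper":85,"twist":[0,0,0]},{"travel":[0,0,-30],"gripper":85,"twist":[0,0,0]},{"travel":[0,0,0],"gripper":85,"twist":[0,0,0]},{"travel":[0,0,0],"gripper":85,"twist":[0,0,0]}]'
python3 - <<'E'
from h import *
np.set_printoptions(precision=4,suppress=True)
c=bot.calibration("wrist");im=bot.camera("wrist");np.save("w3.npy",im);np.save("c3.npy",c,allow_pickle=True)
cv2.imwrite("pics/f.png",cv2.resize(im[40:300,190:450,::-1],(520,520)))
E
```

```text
17.7 [ 0.502  -0.0406  0.073 ] [-180.     0.   116.3] [ 1.1 -0.1  5.5] [-0.14 -0.36  0.05]
time: 19.08
ee_pos: [0.5018, -0.0402, 0.2073]
tcp_rot: [-180.0, -0.0, 116.2]
wrist_force: [-0.1, -1.3, -1.3]
opening: 0.085
grasp_force: 0.0
```

View pics/f.png

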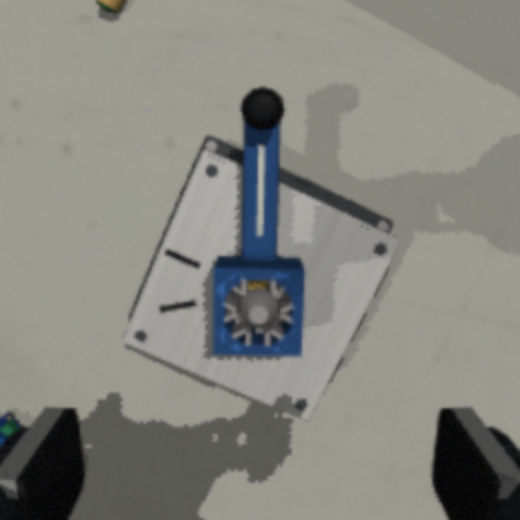

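The lever is home and released. The brass master shows in its groove at (257,286), the red mark is hidden under the arm, and the four screws are at (211,171), (381,249), (141,335) and (301,405). One check of the angle and height follows.

```bash
python3 - <<'E'
from h import *
np.set_printoptions(precision=4,suppress=True)
c=np.load("c3.npy",allow_pickle=True).item();im=np.load("w3.npy")
P=lambda x,y,z:onz("wrist",(190+x/2-.25,40+y/2-.25),z,c)
S=[P(*q,.06) for q in((211,171),(381,249),(141,335),(301,405))];ctr=sum(S)/4
v=S[0]+S[2]-S[1]-S[3]; 
for w in (S[0]-S[2],S[1]-S[3],S[0]-S[1],S[2]-S[3]): print(np.degrees(np.arctan2(w[1],w[0])),np.linalg.norm(w))
print("ctr",ctr)
h=P(258,309,.098);k=P(263,109,.103);d=k-h;print("hub",h,"knob",k,np.linalg.norm(d),"lever yaw",np.degrees(np.arctan2(d[1],d[0])))
E
python3 s.py
```

```text
91.82303513684349 0.08758337873558564
91.51346045750628 0.08857887456630034
-178.14300743716782 0.08874057001924511
-178.7881928815952 0.08826697903555954
ctr [ 0.5018 -0.0423  0.06  ]
hub [ 0.5007 -0.0406  0.098 ] knob [0.466  0.0343 0.103 ] 0.0827271369722101 lever yaw 114.86114702243142
19.125 [ 0.5016 -0.0402  0.2069] [-179.9   -0.   116.2] [-0.6 -0.5 -1. ] [-0.04 -0.    0.04]
```

```bash
python3 -c "
from workcell import bot
print(bot.job_done())"
```

```text
the job is handed in; nothing more can be done
None
```

The lever is fully home on the shaft, right side up, turned clockwise until I felt the end stop at the red mark and then released; its tip measures about 3–6 mm from the red stop point (limit 10 mm), and I handed the job in without seeing a verdict.

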